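Hang the bit caddy in the gap on the hook rail

TASK

Pick up the orange bit caddy by its top tab and lower it into the gap between the two caddies hanging on the hook rail, so that its hook drops fully home into the notch of the brass sleeve, then let go so that it hangs upright. The notch can be anywhere near the middle of the gap, so rest the hook lightly on the rail and feel along for it. Be gentle: do not press hard on the rack or lean on the hanging caddies, leave both hanging where they are, and leave the vial and the spool alone.

Things in the scene. Friction and masses are not known exactly. Their poses are not given: they have to be found in the camera images.
- orange_caddy: Orange bit caddy (100 to 170 g, 130 mm tall) standing on the bench. Plastic body 30 (x) x 42 (y) x 66 (z) mm; a steel strip hook, 7 wide (y), 5 thick, leaves its top at x = 12.5, runs back along +x and turns down at x = 29.5, its point flared out to x = 36 at z = 58; a grip tab on top. Origin: centre of the body's underside; z up, -x is the front, with four bits in it.
- orange_caddy_hook (a point): Underside of the orange caddy's hook, mid-throat: at (21, 0, 80) mm in the caddy's frame. The throat (x = 15 to 27 mm, open downward) is 12 mm wide. This point comes to rest on the rail.
- orange_caddy_tab (a point): Where to grip the orange caddy: on its top tab, 16 mm (x) x 10 mm (y), which stands above the hook from z = 90 to 130 mm; this point is at (14, 0, 114) mm in the caddy's frame.
- rack: Fixed hook rack; base plate 90 x 220 (y) x 8 mm, from x = -40 to 50; origin on its underside, mid-width, z up. Its rail runs along y at x = 20 mm, 8 mm thick, top at z = 140, between posts 12 mm wide at y = -104 and 104; a lower bar of the same thickness (z = 62 to 76) backs the caddies. They hang on the rail's -x side, their x axes like the rack's. More than 18 N on it from the caddy is too much.
- rail_mid (a point): Middle of the rail's top, halfway between the neighbours; axes as the rack's. The rail is level here but for a notch, 9.2 mm wide (y), 7 mm deep, in a clamped brass sleeve (0.3 mm lower than the rail). Notch centre: anywhere within 16 mm of this point along y, not measured. 2 to 5 N of pressure is enough to feel it; home, the hook is 7 mm below this point.
- blue_caddy: A blue caddy of the same make and size (145 to 225 g, loose), same frame, hanging in a fixed notch 60 mm to one side of the rail's middle. The gap between it and the grey caddy is about 78 mm. More than 6 N on it is too much.
- grey_caddy: A grey caddy, like the blue one, hanging in the other fixed notch, 60 mm to the other side of the rail's middle. More than 6 N on it is too much.
- vial: A small white glue vial, 14 mm across and 40 mm tall, standing loose on the bench in front of the rack. Origin: centre of its underside.
- solder_spool: A white spool of solder, about 65 x 51 x 31 mm, standing loose on the bench left of the rack. Origin: centre of its underside.
Things that resemble listed ones, but are neither listed nor needed, are in the scene too. What is shaped like the orange_caddy but red is not meant. What is shaped like the grey_caddy but turquoise is not meant.

How it is judged:
On the way, in this order (a step that is already met when the one before it is completed fails the run):
1. the orange caddy is lifted so that its hook is above the rail (z of orange_caddy_hook in the frame of rail_mid above 0.005 m), for 0.1 s.
2. its hook is fully home in the notch of the sleeve (z of orange_caddy_hook in the frame of rail_mid between -0.0105 and -0.0045 m and x of orange_caddy_hook in the frame of rail_mid between -0.005 and 0.005 m and y of orange_caddy_hook in the frame of rail_mid between -0.019 and 0.019 m), for 0.2 s.
At the end, for the whole second after the job is handed in: Orange caddy hanging still in the sleeve's notch: hook 4.5 to 10.5 mm below the rail top, within 5 mm across and 19 mm along of its middle, upright (0.12 rad), square (0.2 rad); neighbours upright (0.12 rad), within 8 mm of their start; vial (upright) and spool within 20 mm (all of step 2 and angle between each of orange_caddy, blue_caddy, grey_caddy's own z axis and vertical below 0.12 rad and angle between the x axis of orange_caddy and the x axis of rail_mid, either way round below 0.2 rad and linear speed of orange_caddy below 0.03 m/s and distance of each of blue_caddy, grey_caddy from where it was at the start of the episode below 0.008 m and distance of each of vial, solder_spool from where it was at the start of the episode below 0.02 m and angle between vial's own z axis and vertical below 0.3 rad); the robot touches nothing.
It fails at once if the rack is pressed with more than 18 N by the orange caddy (contact force between orange_caddy and rack above 18 N).
It fails at once if the blue caddy is pushed with more than 6 N by the orange caddy or by the robot (contact force between blue_caddy and orange_caddy above 6 N or contact force between blue_caddy and the arm above 6 N or contact force between blue_caddy and the fingers above 6 N).
It fails at once if the grey caddy is pushed with more than 6 N by the orange caddy or by the robot (contact force between grey_caddy and orange_caddy above 6 N or contact force between grey_caddy and the arm above 6 N or contact force between grey_caddy and the fingers above 6 N).
It fails at once if a hanging caddy is shifted more than 15 mm or knocked askew (distance of any of blue_caddy, grey_caddy from where it was at the start of the episode above 0.015 m or angle between any of blue_caddy, grey_caddy's own z axis and vertical above 0.3 rad).
It fails at once if the vial or the spool is disturbed (distance of any of vial, solder_spool from where it was at the start of the episode above 0.03 m).
It also fails if it takes over 61 s, if anything falls off the work surface, if the arm or the gripper's body presses on something with over 40 N, if the wrist force passes 120 N, or if a joint passes its speed limit or range.

ROBOT

A 6-joint arm with a two-finger parallel gripper is mounted at the origin on a cart in front of the work surface, level with it; the furniture and walls round the work are solid. World frame = base frame: x ahead of the robot, y to its left, z up, the work surface at z = 0. Lengths are in m, angles in rad, forces in N, time in s.
With the tool pointing down it reaches from about 0.325 to 0.85 m from the base axis. Payload 4.4 kg.
Tool frame: the origin (TCP) lies between the finger pads; the fingertips stand 8 mm ahead of it and the grasp point (between the pads) lies 11 mm behind it; z points along the fingers, y is the line along which they close (so a half turn about z gives the same grasp; the last joint's range is limited). The gripper opens to 94 mm and grips with 3 to 60 N. Pads are 16 mm wide; open, the fingers measure 119 mm over their backs; the gripper's body (75 mm by 177 mm) begins 78 mm behind the grasp point.
Start: joints at [-1.391, 0.207, 1.542, -0, 1.393, -0.15], TCP at [0.186, -0.544, 0.213] pointing down, gripper open.
Joint ranges: [-2.73, 2.73], [-0.86, 2.22], [0.23, 2.46], [-1.11, 4.25], [0.08, 2.63], [-2.82, 2.82]. Speed limits (rad/s): [2.79, 2.79, 3.14, 3.14, 3.14, 3.14].

INTERFACE

Orientations are given as a unit quaternion [x, y, z, w].
In Python, from cell import robot gives the robot as it stands. The module is installed in compiled form; this text tells all that it offers. Calls block until the motion is done:
- robot.move_to(position, orientation): joint-space move of the TCP to a pose.
- robot.movel(position, rate=0.15, frame=None): straight line of the TCP; frame=None keeps the orientation; rate is the mean speed in m/s.
- robot.goto_joints(angles): joint-space move.
- robot.set_gripper(opening): opening from 0.0 (shut) to 1.0 (fully open); the grip force is fixed at half the most; returns when the fingers have stopped.
- robot.hold(seconds).
- robot.solve_ik(position, orientation): joint angles nearest the present ones, or None.
- robot.grab_frame(name): name is "scene" or "side" or "wrist"; returns the picture (480x640x3 uint8, blue, green, red); there is no depth.
- robot.camera_params(name): a dict with "fx", "fy", "cx", "cy" (pixels), "k1" (the pictures are not rectified: a ray, as slopes to the right and down, at radius r is drawn at 1 + k1 r^2 times it, then the intrinsics apply), "R" (3x3) and "t" (3): a world point X has camera coordinates R X + t; the wrist camera has in their place "mount" (4x4, takes a point from camera to tool coordinates, whose origin is the TCP and whose axes are the flange's). Camera axes: x right, y down, z forward; pixel columns grow to the right and rows downward; lengths in m; the calibration is good to about 2 mm. A picture is of the moment at which its call begins: read the wrist's pose just before it. camera_params takes no time and is no camera call.
A pose or a line that the arm cannot do raises robot.MotionError and nothing moves.
- robot.sign_off(): hands the job in; it is judged then, once.
Trained networks look in the newest picture that a camera, given by its name, has taken for a name from the list of things; names that differ only in an ending like _2 or _b are one class to them, and where a whole thing is asked for, a point or a joint stands for the part that bears it (a point fixed in the world has none). Each returns a list of dicts, best first, with "score" (0 to 1); they miss things now and then, are a little off and sometimes report something else, mostly with a low value. They report only what shows in the picture. A call takes as long as a camera call. They do not tell look-alikes from the thing itself.
- robot.outline_of(camera, label): "region" (480x640 bool, what is visible of it) and "pixel" ([column, row] in pixels, amid what is visible of it).
Readings, each from a call of its own:
- robot.read_time_s(): time.
- robot.read_joint_pos(): joint angles.
- robot.read_joint_velocities(): joint speeds.
- robot.read_joint_torque(): joint torques, N m.
- robot.read_tcp_pos(): TCP position.
- robot.read_eef_rot(): TCP orientation.
- robot.read_ft_force(): force on the tool from outside, world axes, zero at the start.
- robot.read_ft_torque(): the same for the moment, N m.
- robot.read_gripper_width(): opening from 0.0 (shut) to 1.0 (fully open).
- robot.read_finger_force(): force on a finger pad.
Only numpy, scipy, OpenCV 4.12 (cv2) and the standard library are available. Lean on these libraries where they do the work, as an engineer would, in place of code of your own. Each camera call takes 0.05 s, during which the arm holds its last target. There are 200 camera calls.

## Working session

There is one attempt and no reset: what is moved stays moved. The work goes in short steps, each a Python script; the robot and the scene stay as the last script left them, time stands still between calls to the robot, and variables do not carry over. Pictures are saved under pics/ and viewed, at most 10 in all, crops included, and the job is handed in when it is done.

```bash
mkdir -p pics; python3 - <<'E'
from cell import robot
import cv2,numpy as np
for c in("scene","side"):
    im=robot.grab_frame(c);cv2.imwrite(f"pics/{c}0.png",im)
    p=robot.camera_params(c);print(c,{k:np.round(v,4).tolist() for k,v in p.items()})
    for l in("orange_caddy","blue_caddy","grey_caddy","rack","vial","solder_spool"):
        print(l,[(round(d["score"],2),np.round(d["pixel"]).tolist(),int(d["region"].sum())) for d in robot.outline_of(c,l)])
print(robot.read_time_s(),robot.camera_params("wrist"),robot.read_eef_rot())
E
```

```text
scene {'fx': 535.914, 'fy': 535.914, 'cx': 314.2566, 'cy': 242.9815, 'k1': -0.0282, 'R': [[0.6082, -0.7938, -0.0082], [-0.4072, -0.303, -0.8616], [0.6814, 0.5274, -0.5075]], 't': [-0.493, 0.1616, 1.1214]}
orange_caddy [(0.92, [284.0, 266.0], 631), (0.92, [202.0, 234.0], 685), (0.9, [353.0, 318.0], 928)]
blue_caddy [(0.85, [347.0, 244.0], 433)]
grey_caddy [(0.73, [419.0, 313.0], 827), (0.65, [367.0, 264.0], 464)]
rack [(0.82, [361.0, 281.0], 2240), (0.15, [351.0, 244.0], 398)]
vial [(0.46, [315.0, 308.0], 117), (0.29, [288.0, 268.0], 649)]
solder_spool [(0.51, [271.0, 252.0], 227)]
side {'fx': 550.5228, 'fy': 550.5228, 'cx': 315.0823, 'cy': 232.1785, 'k1': -0.1459, 'R': [[0.9549, -0.2968, -0.0138], [-0.1638, -0.4873, -0.8577], [0.2478, 0.8212, -0.514]], 't': [-0.4765, 0.0277, 1.1908]}
orange_caddy [(0.92, [260.0, 200.0], 698), (0.7, [276.0, 344.0], 1547), (0.69, [284.0, 265.0], 1161)]
blue_caddy []
grey_caddy [(0.93, [351.0, 284.0], 1072), (0.77, [364.0, 376.0], 1845), (0.25, [286.0, 265.0], 1137)]
rack [(0.82, [368.0, 312.0], 3804)]
vial [(0.65, [274.0, 317.0], 67)]
solder_spool [(0.55, [306.0, 246.0], 285)]
0.7 {'fx': 386.5111817283575, 'fy': 386.5111817283575, 'cx': 317.43395683082656, 'cy': 242.31761514449786, 'k1': 0.021577790856023432, 'mount': array([[ 1.25070373e-03, -9.61907657e-01, -2.73371715e-01,
         7.90531837e-02],
       [ 9.99999182e-01,  1.27643301e-03,  8.37395520e-05,
        -6.62090055e-04],
       [ 2.68390964e-04, -2.73371596e-01,  9.61908467e-01,
        -1.71157989e-01],
       [ 0.00000000e+00,  0.00000000e+00,  0.00000000e+00,
         1.00000000e+00]])} [ 9.86436645e-01  1.64142448e-01 -2.45084405e-06  4.61934636e-05]
```

```bash
python3 - <<'E'
import cv2,numpy as np
a=cv2.imread("pics/scene0.png")[180:400,150:510];b=cv2.imread("pics/side0.png")[160:440,190:460]
a=cv2.resize(a,None,fx=2.2,fy=2.2,interpolation=cv2.INTER_CUBIC)
b=cv2.resize(b,None,fx=2.1,fy=2.1,interpolation=cv2.INTER_CUBIC)
cv2.imwrite("pics/a.png",a);cv2.imwrite("pics/b.png",b)
E
```

```text
(no output)
```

View pics/a.png

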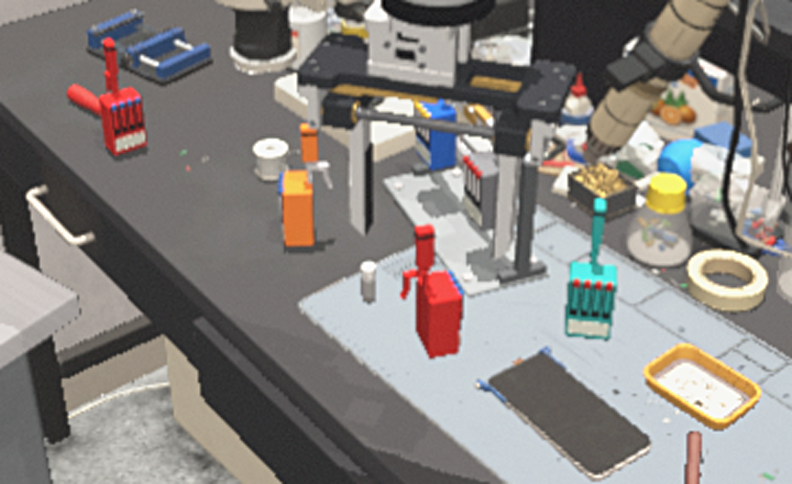

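View pics/b.png

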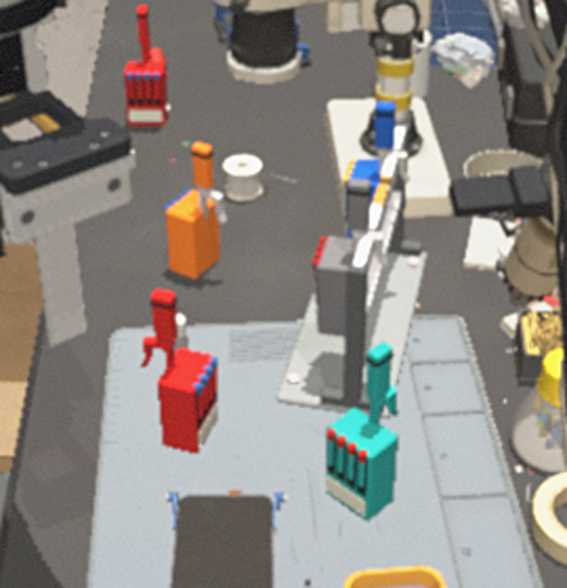

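Candidates shaped like it: orange in scene (284,266) and side (284,265); red at scene (202,234) and (353,318). I choose the orange one. Next I'll triangulate roughly and look from the wrist.

```bash
cat > h.py <<'E'
from cell import robot
import cv2,numpy as np
from scipy.spatial.transform import Rotation as Ro
def cam(c,pose=None):
    p=robot.camera_params(c)
    if c=="wrist":
        pos,q=pose; T=np.eye(4);T[:3,:3]=Ro.from_quat(q).as_matrix();T[:3,3]=pos
        W=np.linalg.inv(T@np.array(p["mount"]));R,t=W[:3,:3],W[:3,3]
    else: R,t=np.array(p["R"]),np.array(p["t"])
    return p,R,t
def ray(c,px,pose=None):
    p,R,t=cam(c,pose)
    d=np.array([(px[0]-p["cx"])/p["fx"],(px[1]-p["cy"])/p["fy"]]);u=d.copy()
    for _ in range(20): u=d/(1+p["k1"]*(u@u))
    v=R.T@np.array([*u,1]);return -R.T@t,v/np.linalg.norm(v)
def proj(c,X,pose=None):
    p,R,t=cam(c,pose);X=np.atleast_2d(X)@R.T+t;u=X[:,:2]/X[:,2:]
    u=u*(1+p["k1"]*(u**2).sum(1,keepdims=True));return u*[p["fx"],p["fy"]]+[p["cx"],p["cy"]]
def tri(rays):
    A=sum(np.eye(3)-np.outer(d,d) for o,d in rays);b=sum((np.eye(3)-np.outer(d,d))@o for o,d in rays)
    X=np.linalg.solve(A,b);return X,[round(float(np.linalg.norm(np.cross(X-o,d)))*1e3,1) for o,d in rays]
def atz(r,z): o,d=r;return o+d*(z-o[2])/d[2]
def down(yaw): # tool x axis at yaw, z down
    return (Ro.from_euler('z',yaw)*Ro.from_euler('x',np.pi)).as_quat()
def pose(): return robot.read_tcp_pos(),robot.read_eef_rot()
def wyaw(): 
    m=Ro.from_quat(robot.read_eef_rot()).as_matrix();return np.arctan2(m[1,0],m[0,0])
E
python3 - <<'E'
from h import *
def s(p): return (p[0]/2.2+150,p[1]/2.2+180)
def d(p): return (p[0]/2.1+190,p[1]/2.1+160)
for n,a,b in [("tabtop",(310,127),(203,148)),("bodybottom near",(300,245),(194,277)),("blue body",(436,130),(366,170)),("greyfrontTop L",(462,160),(318,240)),("vial top",(368,266),(181,318)),("spool",(270,142),(243,160)),("railend post",(505,125),(360,245))]:
    print(n,*tri([ray("scene",s(a)),ray("side",d(b))]))
print(np.degrees(wyaw()))
E
```

```text
tabtop [ 0.35971462 -0.2839555   0.12951588] [0.9, 0.9]
bodybottom near [ 0.34762373 -0.27543167 -0.00941261] [1.8, 1.8]
blue body [ 0.48207186 -0.34691392  0.10553888] [11.8, 11.8]
greyfrontTop L [ 0.41237294 -0.42686584  0.11831034] [0.9, 0.9]
vial top [ 0.3089571  -0.39274324  0.0409713 ] [0.2, 0.2]
spool [ 0.42749326 -0.1670372   0.03789731] [1.8, 1.8]
railend post [ 0.43148555 -0.46464076  0.14849177] [11.9, 11.9]
18.89484233782102
```

```bash
python3 - <<'E'
from h import *
import pickle
out=[]
for i,(p,y) in enumerate([((0.30,-0.28,0.30),-0.3),((0.34,-0.44,0.32),0.0)]):
    robot.move_to(p,down(y)); ps=pose(); im=robot.grab_frame("wrist");cv2.imwrite(f"pics/w{i}.png",im);out.append(ps)
    for c in("wrist","scene","side"):
      if c!="wrist": cv2.imwrite(f"pics/{c}{i+1}.png",robot.grab_frame(c))
pickle.dump(out,open("ps.pkl","wb"));print(out,robot.read_time_s())
a=cv2.imread("pics/w0.png");
E
```

```text
[(array([ 0.29990226, -0.28045218,  0.29993563]), array([ 9.88780585e-01, -1.49375068e-01, -3.19814928e-05,  2.07680531e-04])), (array([ 0.33956921, -0.43943096,  0.31908683]), array([ 9.99998875e-01, -6.64518170e-04, -4.64327527e-04, -1.26183878e-03]))] 2.85
```

View pics/w0.png

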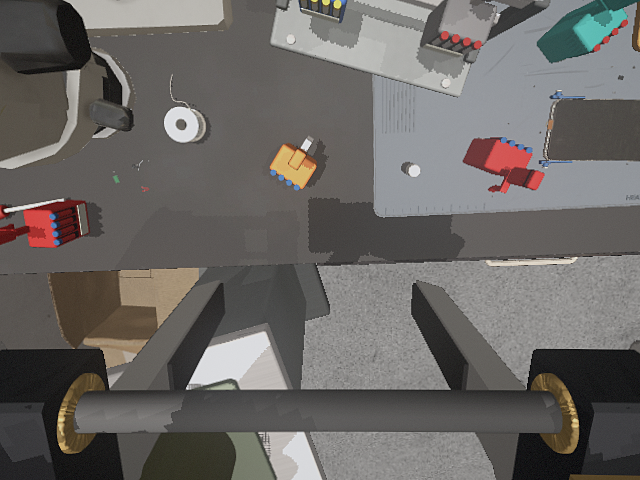

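View pics/w1.png

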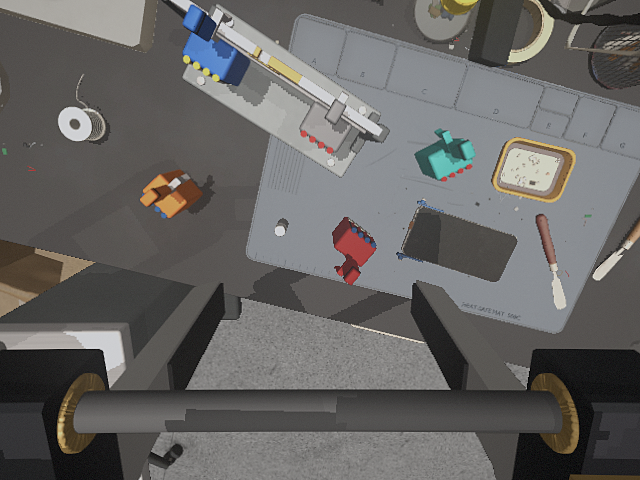

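The orange caddy is at w0 (294,165), bits toward lower left, hook at (307,145). In w1 the rail runs (215,25)–(380,130), with the brass sleeve around (275,65). Next: estimates, then close views.

```bash
python3 - <<'E'
from h import *
import pickle
P=pickle.load(open("ps.pkl","rb"))
for n,p in [("screw",((291,39),(200,80))),("screw2",((445,83),(333,161)))]:
    print(n,*tri([ray("wrist",p[i],P[i]) for i in(0,1)]))
a=atz(ray("wrist",(222,30),P[1]),.14);b=atz(ray("wrist",(372,130),P[1]),.14);v=(a-b)/np.linalg.norm(a-b)
th=np.arctan2(-v[0],v[1]);print("rail",a,b,"yaw x",np.degrees(th), "len",np.linalg.norm(a-b))
s=atz(ray("wrist",(275,65),P[1]),.14);print("sleeve",s)
o=atz(ray("wrist",(294,158),P[0]),.125);k=atz(ray("wrist",(307,145),P[0]),.085);print("tab",o,"hook",k,np.degrees(np.arctan2(*(k-o)[1::-1])))
# close views
xd=np.array([np.cos(th),np.sin(th),0]);yd=np.array([-xd[1],xd[0],0])
m=np.array([s[0],s[1],0])
out={}
def look(n,p,y):
    try: robot.move_to(p,down(y))
    except robot.MotionError as e: print(n,e);return
    ps=pose();cv2.imwrite(f"pics/{n}.png",robot.grab_frame("wrist"));out[n]=ps
look("o1",[o[0]-.10,o[1],.22],0)
look("o2",[o[0]-.07,o[1]-.05,.22],0.)
look("r1",m-.13*xd+[0,0,.23],th)
look("r2",m-.07*xd+[0,0,.23],th)
pickle.dump(out,open("ps2.pkl","wb"));print(robot.read_time_s(),list(out))
ims=[cv2.imread(f"pics/{n}.png")[:300] for n in out]
ims=[cv2.resize(i,(400,188)) for i in ims]
cv2.imwrite("pics/m.png",np.vstack([np.hstack(ims[:2]),np.hstack(ims[2:4])]) if len(ims)==4 else np.vstack(ims))
E
```

```text
screw [ 0.47479357 -0.30432499  0.0132608 ] [0.2, 0.2]
screw2 [ 0.38365625 -0.45763562 -0.00351954] [0.0, 0.0]
rail [ 0.49739487 -0.36131619  0.14      ] [ 0.42010102 -0.48593072  0.14      ] yaw x -31.8098195176275 len 0.1466394251157951
sleeve [ 0.47169066 -0.40336453  0.14      ]
tab [ 0.36074449 -0.2773593   0.125     ] hook [ 0.36703902 -0.2902043   0.085     ] -63.89341487005415
5.2667 ['o1', 'o2', 'r1', 'r2']
```

View pics/m.png

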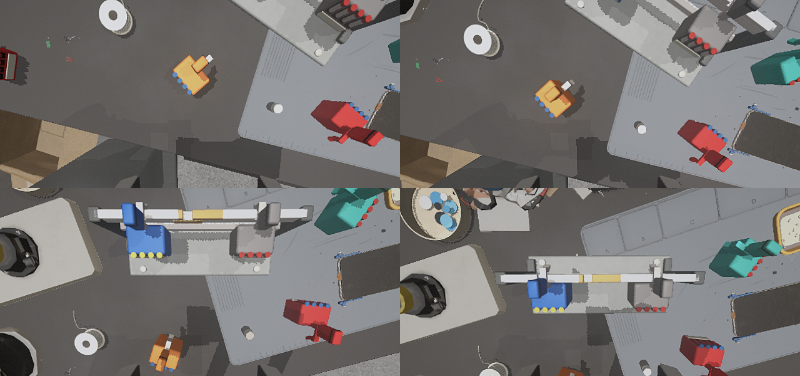

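```bash
python3 - <<'E'
import cv2,numpy as np
g=lambda n,x,y,w,h,f:cv2.resize(cv2.imread(f"pics/{n}.png")[y:y+h,x:x+w],None,fx=f,fy=f,interpolation=cv2.INTER_CUBIC)
a=g("r1",130,20,400,70,2);b=g("r2",130,120,400,70,2)
c=np.hstack([g("o1",255,70,100,100,3),g("o2",195,110,100,100,3),np.zeros((300,200,3),np.uint8)])
cv2.imwrite("pics/c.png",np.vstack([a,b,c]))
E
```

```text
(no output)
```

View pics/c.png

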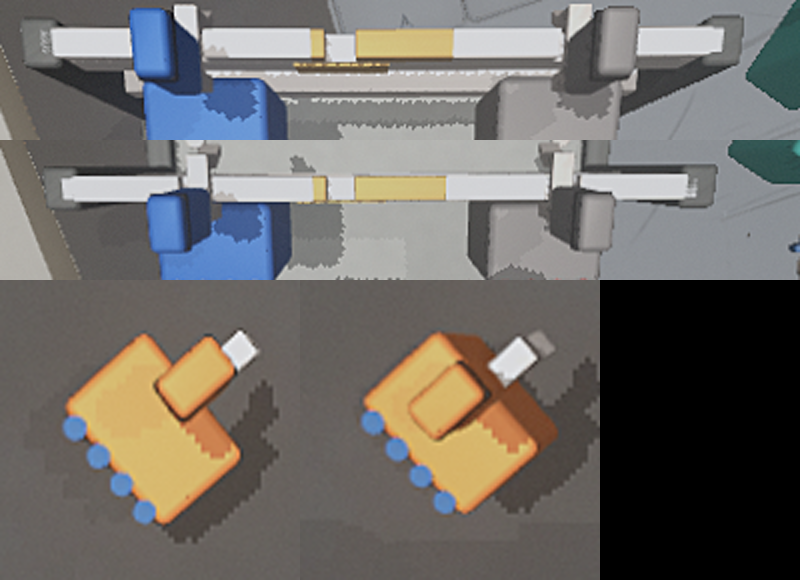

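In c.png the brass sleeve shows a notch gap, about 12.8 mm from the middle toward blue: r1 crop x≈340, r2 crop x≈341. The orange caddy is confirmed, with its tab and body-top corners clear. Now triangulating.

```bash
python3 - <<'E'
from h import *
import pickle
P=pickle.load(open("ps2.pkl","rb"))
off={"r1":(130,20,2,0,0),"r2":(130,120,2,0,140),"o1":(255,70,3,0,280),"o2":(195,110,3,300,280)}
def px(n,p): a=off[n];return ((p[0]-a[3]+.5)/a[2]+a[0]-.5,(p[1]-a[4]+.5)/a[2]+a[1]-.5)
def R(n,p): return ray("wrist",px(n,p),P[n])
def T(a,na,b,nb): return tri([R(na,a),R(nb,b)])
for n,a,b in [("notch L",(325,43),(326,189)),("notch R",(356,43),(356,189)),("sleeveL",(311,43),(313,189)),("sleeveR",(453,43),(446,188)),("railL",(52,42),(62,189)),("railR",(722,40),(688,186)),("hookB",(187,35),(197,180)),("hookG",(580,35),(563,180)),("blue tabtop",(149,42),(168,222)),("grey tab",(618,42),(597,222))]:
    X,e=T(a,"r1",b,"r2");print(n,np.round(X,4),e,"at.14 r1,r2",np.round(atz(R("r1",a),.14)[:2],4),np.round(atz(R("r2",b),.14)[:2],4))
for nm,A,B in [("tab",[(156,382),(208,338),(235,368),(183,415)],[(408,405),(460,362),(487,393),(434,438)]),("body",[(68,407),(145,335),(239,457),(162,522)],[(364,406),(440,335),(537,445),(464,512)])]:
    X=[T(a,"o1",b,"o2") for a,b in zip(A,B)];X=[x[0] for x in X];c=np.mean(X,0)
    print(nm,"centre",np.round(c,4))
    for z in (.13,.066):
        for n,pts in (("o1",A),("o2",B)):
            C=np.array([atz(R(n,q),z) for q in pts]);e=C[1]-C[0]
            print("  z",z,n,np.round(C.mean(0),4),"yaw",np.round(np.degrees(np.arctan2(e[1],e[0])),1),"len",np.round([np.linalg.norm(C[1]-C[0]),np.linalg.norm(C[2]-C[1])],4),
              "yaw34",np.round(np.degrees(np.arctan2(*(C[2]-C[3])[1::-1] if nm=="tab" else (C[2]-C[3])[1::-1])),1))
E
```

```text
notch L [ 0.4808 -0.3904  0.1405] [0.0, 0.0] at.14 r1,r2 [ 0.4809 -0.3905] [ 0.4808 -0.3904]
notch R [ 0.4757 -0.3986  0.1405] [0.2, 0.2] at.14 r1,r2 [ 0.4759 -0.3985] [ 0.4756 -0.3987]
sleeveL [ 0.483  -0.3868  0.1404] [0.0, 0.0] at.14 r1,r2 [ 0.4831 -0.3869] [ 0.483  -0.3868]
sleeveR [ 0.4605 -0.4238  0.1393] [0.1, 0.1] at.14 r1,r2 [ 0.4604 -0.4236] [ 0.4605 -0.4239]
railL [ 0.5246 -0.3191  0.1416] [1.5, 1.5] at.14 r1,r2 [ 0.5242 -0.32  ] [ 0.5258 -0.3172]
railR [ 0.4187 -0.4921  0.1397] [1.2, 1.2] at.14 r1,r2 [ 0.418  -0.4931] [ 0.4195 -0.4909]
hookB [ 0.5054 -0.3557  0.1371] [0.1, 0.1] at.14 r1,r2 [ 0.5045 -0.356 ] [ 0.5052 -0.3562]
hookG [ 0.4422 -0.458   0.1377] [0.1, 0.1] at.14 r1,r2 [ 0.442  -0.4574] [ 0.4426 -0.4574]
blue tabtop [ 0.4965 -0.3501  0.1793] [0.5, 0.5] at.14 r1,r2 [ 0.509 -0.345] [ 0.4993 -0.3403]
grey tab [ 0.4332 -0.4526  0.1799] [0.1, 0.1] at.14 r1,r2 [ 0.4342 -0.4663] [ 0.4248 -0.4607]
tab centre [ 0.3594 -0.2803  0.1259]
  z 0.13 o1 [ 0.3591 -0.2802  0.13  ] yaw -51.6 len [0.0141 0.0083] yaw34 -49.4
  z 0.13 o2 [ 0.3594 -0.281   0.13  ] yaw -52.4 len [0.015  0.0086] yaw34 -51.4
  z 0.066 o1 [ 0.3638 -0.2807  0.066 ] yaw -51.6 len [0.0175 0.0103] yaw34 -49.4
  z 0.066 o2 [ 0.3567 -0.2692  0.066 ] yaw -52.4 len [0.0186 0.0107] yaw34 -51.4
body centre [ 0.3497 -0.2698  0.0638]
  z 0.13 o1 [ 0.3479 -0.2712  0.13  ] yaw -49.2 len [0.022  0.0318] yaw34 -50.7
  z 0.13 o2 [ 0.3539 -0.2817  0.13  ] yaw -49.4 len [0.023  0.0308] yaw34 -48.7
  z 0.066 o1 [ 0.3498 -0.2696  0.066 ] yaw -49.2 len [0.0273 0.0395] yaw34 -50.7
  z 0.066 o2 [ 0.3498 -0.2701  0.066 ] yaw -49.4 len [0.0286 0.0384] yaw34 -48.7
```

```bash
cat >> h.py <<'E'
TH=np.radians(-31.6);XD=np.array([np.cos(TH),np.sin(TH),0]);YD=np.array([-XD[1],XD[0],0])
N=np.array([.47825,-.3945,0]) # notch centre
HT=7e-3 # tab point lies 7 mm in front (-x) of the hook point
E
python3 - <<'E'
from h import *
tab=np.array([.3591,-.2806,0]);y=np.radians(-49.7)
robot.set_gripper(.5)
robot.move_to(tab+[0,0,.19],down(y))
robot.movel(tab+[0,0,.103],rate=.1)
print(pose()[0],robot.read_ft_force())
robot.set_gripper(0);print("w",robot.read_gripper_width()*94,robot.read_finger_force(),robot.read_ft_force())
robot.movel(tab+[0,0,.21],rate=.1);robot.hold(.3)
print(robot.read_ft_force(),robot.read_ft_torque(),robot.read_time_s())
robot.movel(tab+[0,0,.31],rate=.2)
t=N-HT*XD+[0,0,.31]
robot.move_to(t,down(TH));robot.hold(.3);print(pose()[0]-t,np.degrees(wyaw()),robot.read_joint_pos(),robot.read_ft_force(),robot.read_time_s())
im=robot.grab_frame("wrist");cv2.imwrite("pics/g.png",im)
E
```

```text
[ 0.35960889 -0.28121203  0.1036182 ] [-0.37173615  0.13797679  0.23495948]
w 9.72942612409469 29.995535016059875 [ 0.88808761 -0.48618907 -0.13691462]
[-1.45475755e+00  3.13163049e-04 -1.44194602e+00] [ 0.07558828  0.01641919 -0.0215345 ] 9.8333
[-0.00047328  0.00058318  0.00095569] -31.60703815631175 [-8.32301845e-01  2.30378700e-01  1.31403582e+00 -2.13310645e-05
  1.59600853e+00  1.29014101e+00] [-0.05182211 -0.12013399 -1.6554321 ] 11.4583
```

View pics/g.png

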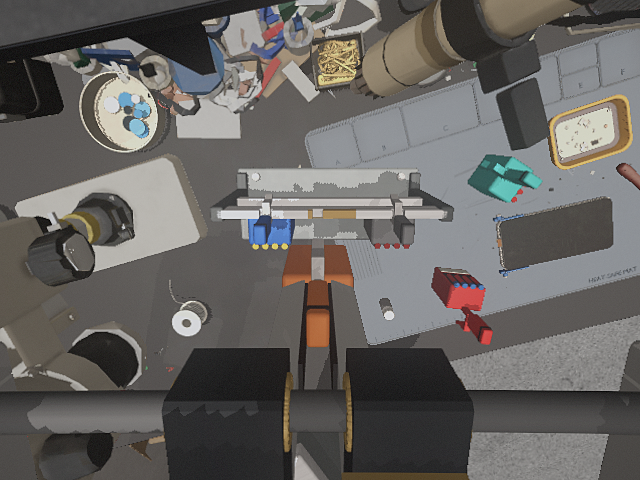

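The caddy is held straight and aligned with the rail: tab (317,325), hook (318,250), sleeve at (312–355,213). I'll lower to just above the rail and check.

```bash
cat >> h.py <<'E'
Z0=.1636 # tcp z when the hook rests on the rail
HT=6.2e-3
def rel(): # hook in notch frame (x,y,z above rail), mm
    d=np.array(robot.read_tcp_pos())-N;return np.array([d@XD+HT,d@YD,d[2]-Z0])*1e3
class Go:
    bias=np.zeros(3)
    def __call__(s,x,y,z,rate=.05): # mm
        robot.movel(N+XD*((x+s.bias[0])/1e3-HT)+YD*(y+s.bias[1])/1e3+[0,0,Z0+(z+s.bias[2])/1e3],rate=rate)
    def trim(s,x,y,z): s.bias=s.bias-(rel()-[x,y,z])
go=Go()
E
python3 - <<'E'
from h import *
go(0,0,60,.1);robot.hold(.3);print(rel());go.trim(0,0,60)
go(0,0,35,.06);robot.hold(.3);print(rel(),go.bias);go.trim(0,0,35);go(0,0,35);robot.hold(.3);print(rel(),go.bias,robot.read_ft_force(),robot.read_time_s())
print(np.array(robot.read_eef_rot())-down(TH))
a=robot.grab_frame("wrist");b=robot.grab_frame("side");c=robot.grab_frame("scene")
px=proj("side",N+[0,0,.15])[0].astype(int);ps=proj("scene",N+[0,0,.15])[0].astype(int);pw=proj("wrist",N+[0,0,.15],pose())[0].astype(int);print(px,ps,pw)
f=lambda i,p,r,s:cv2.resize(i[max(p[1]-r,0):p[1]+r,p[0]-r:p[0]+r],(s,s),interpolation=cv2.INTER_CUBIC)
cv2.imwrite("pics/k.png",np.hstack([f(a,pw,80,400),f(b,px,50,400)]))
E
```

```text
[ 0.29717052 -0.08752963 60.6397793 ]
[-1.41309637e-02  6.66408255e-03  3.48605772e+01] [-0.29717052  0.08752963 -0.6397793 ]
[-0.30440128  0.06829651 34.47896639] [-0.28303956  0.08086555 -0.50035653] [ 0.24605148  0.00341919 -0.64330645] 14.25
[ 4.14405625e-06  1.46461356e-05 -2.21112388e-05  3.90603786e-06]
[372 239] [364 223] [317 258]
```

View pics/k.png

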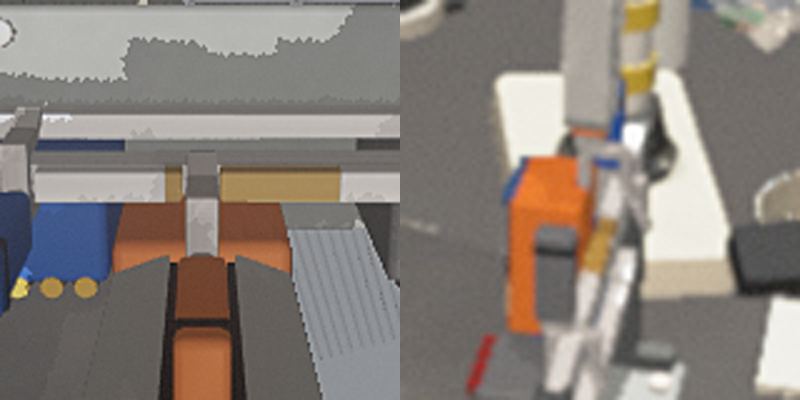

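The hook (crop x≈202) sits directly over the notch between the brass pieces, so I'm lowering it with force checks.

```bash
python3 - <<'E'
from h import *
go.bias=np.array([-.1,.0,-.3])
F0=np.mean([robot.read_ft_force() for _ in range(8)],0);print("F0",F0)
z=33.
while z>-8:
    z-=2 if z>5 else .7
    go(0,0,z,.02);f=np.array(robot.read_ft_force())-F0
    f=np.mean([f]+[np.array(robot.read_ft_force())-F0 for _ in range(2)],0)
    if z<26: print(round(z,1),np.round(rel(),1),"F xyz",np.round([f@XD,f@YD,f[2]],1))
    if abs(f[2])>3 or np.hypot(f[0],f[1])>4: break
print(robot.read_time_s())
E
```

```text
F0 [-0.11720326  0.09460796 -0.94894201]
25.0 [-0.3  0.  24.5] F xyz [-0.6  0.2 -1.4]
23.0 [-0.2  0.  22.5] F xyz [ 0.   0.6 -0.9]
21.0 [-0.2  0.1 20.5] F xyz [ 0.6 -0.1 -0.3]
19.0 [-0.3  0.  18.5] F xyz [ 0.1 -0.4 -0.4]
17.0 [-0.3  0.  16.4] F xyz [ 0.1 -0.1 -0.4]
15.0 [-0.2  0.1 14.5] F xyz [ 0.4  1.1 -0.6]
13.0 [-0.3  0.  12.5] F xyz [ 0.8 -0.1 -0.4]
11.0 [-0.2  0.1 10.5] F xyz [ 0.5 -0.6  0.6]
9.0 [-0.3  0.   8.5] F xyz [-0.   0.5 -0.9]
7.0 [-0.2  0.   6.5] F xyz [ 0.5  0.  -1.3]
5.0 [-0.2  0.   4.5] F xyz [ 0.7 -1.  -0.7]
4.3 [-0.1  0.   4. ] F xyz [ 0.5 -0.1 -0.3]
3.6 [-0.2  0.   3.2] F xyz [-0.5 -0.9 -0.6]
2.9 [-0.2 -0.   2.5] F xyz [ 0.2 -0.2 -0. ]
2.2 [-0.2  0.   1.8] F xyz [ 0.5  1.  -0.8]
1.5 [-0.1  0.   1.1] F xyz [ 0.7 -0.6 -1.3]
0.8 [-0.1 -0.   0.4] F xyz [ 0.3 -0.3 -0.6]
0.1 [-0.1  0.  -0.3] F xyz [ 0.5 -0.1 -0.9]
-0.6 [-0.1  0.  -1. ] F xyz [ 0.3 -0.5 -0.3]
-1.3 [-0.2  0.  -1.7] F xyz [-0.3 -0.2 -0.2]
-2.0 [-0.1  0.  -2.4] F xyz [ 0.4  0.8 -1.1]
-2.7 [-0.2 -0.  -3.1] F xyz [-0.6  0.2 -0.8]
-3.4 [-0.2  0.  -3.8] F xyz [ 0.1  0.2 -0.2]
-4.1 [-0.1  0.  -4.5] F xyz [-0.1  0.3 -0.8]
-4.8 [-0.2 -0.  -5.2] F xyz [-0.3 -0.3 -0.8]
-5.5 [-0.2  0.  -5.9] F xyz [ 0.4 -0.5 -1. ]
-6.2 [-0.2  0.  -6.6] F xyz [-0.8 -0.6 -0.3]
-6.9 [-0.2  0.  -7.3] F xyz [-0.  -0.7 -0.2]
-7.6 [ 0.1 -0.  -7.6] F xyz [-0.9 -0.1  0.8]
-8.3 [ 0.1 -0.  -7.7] F xyz [-2.7  0.   7.2]
22.7417
```

Bottomed at −7.6 mm, straight into the notch. Now ease off, release and retreat.

```bash
python3 - <<'E'
from h import *
go(0,0,-7.2,.02);robot.hold(.4);print(rel(),robot.read_ft_force())
robot.set_gripper(.28);robot.hold(.2)
r=rel();print(r,robot.read_gripper_width())
p=np.array(robot.read_tcp_pos());robot.movel(p+[0,0,.06],rate=.06);robot.movel(p+[0,0,.17]-.05*XD,rate=.15)
robot.hold(.5);ps=pose();a=robot.grab_frame("wrist");b=robot.grab_frame("side");c=robot.grab_frame("scene")
px=proj("side",N+[0,0,.13])[0].astype(int);pc=proj("scene",N+[0,0,.13])[0].astype(int);pw=proj("wrist",N+[0,0,.14],ps)[0].astype(int)
f=lambda i,p,r,s:cv2.resize(i[max(p[1]-r,0):p[1]+r,p[0]-r:p[0]+r],(s,s),interpolation=cv2.INTER_CUBIC)
cv2.imwrite("pics/e.png",np.hstack([f(a,pw,80,400),f(b,px,60,400)]));print(robot.read_time_s(),pw)
E
```

```text
[-0.21591678  0.04300586 -7.55801458] [ 0.08595718 -0.50221285 -1.53105756]
[ 0.00807487  0.00901097 -7.17210467] 0.28262866679257537
26.8333 [317 158]
```

View pics/e.png

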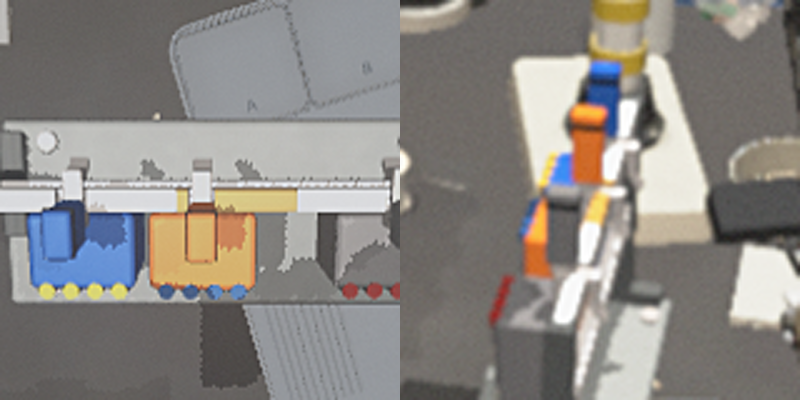

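The orange caddy hangs upright and square in the notch (crop (202,190)), with both neighbours in place and clear of it. Handing in.

```bash
python3 -c "
from cell import robot
print(robot.sign_off())"
```

```text
the job is handed in; nothing more can be done
None
```

The orange caddy is hanging upright in the sleeve's notch with its hook home about 7.5 mm below the rail top, both neighbours were still in place in the last pictures, and the job is handed in at about 27 s; no verdict came back.

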